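Seat a wheel arbor in the spindle of a sharpening machine

TASK

Take the arbor with the two slots in its flange out of its wooden rest and set its tapered shank into the upright spindle of the blue machine. Feel for the two drive dogs by turning it under light pressure, never forcing it down on them, then push it steadily home against the stiff plunger in the bore until the flange lies flush on the spindle nose. Let go and leave the other things where they are.

Things in the scene. Friction and masses are not known exactly. Their poses are not given: they have to be found in the camera images.
- arbor: Steel wheel arbor, about 0.42 kg, upright in rest_a, flange flat on it, shank free in its hole. Origin: middle of the flange's underside, z up its axis. Flange 68 mm diameter, 14 mm thick (z 0 to 14), cut right through by two slots at +x and -x, 12 mm wide, open at the rim and reaching in to 19.5 mm from the axis; a half turn fits alike. Below it the tapered shank.
- barrel (a point): Point on the arbor's axis at the middle of the rectangular barrel by which it is gripped, 36 mm above the flange's underside; axes as the arbor's. The barrel stands on the flange, z 14 to 54 mm, 24 mm across its flats along y and 30 mm along x. Above it a threaded spigot of 16 mm diameter ends 66 mm above the flange's underside.
- stud (a point): Lowest point of the arbor, 53 mm below the flange's underside, on the axis. Above it a stud 15 mm in diameter and 8 mm long with chamfered ends, then a short neck, then the tapered shank: 17 mm in diameter 38 mm below the flange, 28 mm at the flange.
- plain_arbor: Bystander in the other rest: arbor with an unslotted flange of 54 mm diameter, round barrel and spigot to 62 mm above the flange's underside (its origin). It stands there to be left alone.
- rest_a: Wooden rest, fixed, block 90 x 90 x 70 mm high, origin at the centre of its underside, a vertical hole of 32 mm diameter right through its middle. The slotted arbor starts in this one; the two rests look alike and their places are swapped at random.
- machine: Sharpening machine, fixed, blue housing 200 x 220 mm and 116 mm high with a round steel spindle of 72 mm diameter standing up from the middle of its top. Origin at the centre of its underside, z up. More than 45 N between the arbor and the machine counts as forcing.
- nose (a point): Centre of the spindle's flat top face, the bore's mouth, 135 mm above the table; axes as the machine's. The bore fits the shank with 0.8 mm radial play. Two dogs stand there opposite each other, 21 to 35 mm from the axis, 9 mm wide, 12 mm high; their line lies at an unmeasured angle of -0.5 to 0.5 rad about z from x. Arbor's origin: 12 mm above this point on the dogs, level with it when home.
- plunger (a point): Point on the spindle axis 46 mm below the nose face: top of a brass knock-out plunger at the bottom of the bore, at the start. Stud meets it 7 mm above home and must push it down with about 12 N, a third of it the arbor's weight; it stays where it is left. The spindle turns stiffly (0.3 N m): on the dogs the arbor slides round under up to 10 N and drags the spindle along when pressed harder.
- dressing_stone: Bystander, loose: dark dressing stone, 34 x 150 x 35 mm, lying flat, origin at the centre of its underside.
- small_wheel: Bystander, loose: small grey-brown grinding wheel, 90 mm diameter, 25 mm thick, lying flat, origin at the centre of its underside.
- bin: Blue plastic bin, fixed, 160 x 240 x 90 mm, off to the side, origin at the centre of its underside.
Mind the look-alikes: they are no part of the job. Leave any pink or turquoise look-alike of the arbor alone.

How it is judged:
By the outcome, as a careful person would: the job done as asked, in the order asked, and still so for the second after the job is handed in, with the robot touching nothing.
It also fails if it takes over 72 s, if anything falls off the work surface, if the arm or the gripper's body presses on something with over 40 N, if the wrist force passes 120 N, or if a joint passes its speed limit or range.

ROBOT

A 7-joint arm with a two-finger parallel gripper is mounted at the origin on the work surface. World frame = base frame: x ahead of the robot, y to its left, z up, the work surface at z = 0. Lengths are in m, angles in rad, forces in N, time in s.
With the tool pointing down it reaches from about 0.425 to 1.025 m from the base axis. Payload 9.4 kg.
Tool frame: the origin (TCP) lies at the very end of the fingers, on their centre line; the grasp point (between the pads) lies 19 mm behind it; z points along the fingers, y is the direction in which the jaws open and shut (so a half turn about z gives the same grasp; the last joint's range is limited). The gripper opens to 85 mm and grips with 20 to 120 N. Pads are 22 mm wide; open, the fingers measure 114 mm over their backs; the gripper's body (76 mm by 85 mm) begins 54 mm behind the grasp point. The pads swing forward as they close: fully open they stand 13 mm farther back than shut.
Start: joints at [-1.281, 0.599, -0.003, 1.599, 0.002, 0.943, -0.08], TCP at [0.26, 0.677, 0.231] pointing down, gripper open.
Joint ranges: [-2.57, 2.57], [-0.35, 1.97], [-1.29, 1.29], [0.11, 2.56], [-1.05, 4.19], [0.11, 1.86], [-2.63, 2.63]. Speed limits (rad/s): [2.22, 2.22, 3.01, 3.01, 3.14, 3.14, 3.14].

INTERFACE

Orientations are given as a 3x3 rotation matrix whose columns are the frame's x, y, z axes.
In Python, from workcell import bot gives the robot as it stands.
- The arm moves only by the shell command python3 -m handwheel 'ROWS' [OPENING]. ROWS is a JSON object of lists of equal length, an entry for each row: "travel": the shift along the tool's x, y, z in cm, a list of three; "dr": the turn, a rotation vector about the tool's x, y, z in degrees, a list of three. A call has 1 to 20 rows; each row is the pose to reach, as a shift and turn from the pose commanded when the call began, along the tool's axes at that moment; what a row does not reach only later rows make up. A row lasts 1/10 s, in which the tool goes at most 50 mm and 8.59 degrees, less where a joint would pass 70% of its speed; a pose out of reach is approached as far as the arm can. A call with a gripper value outside its range is refused whole. OPENING is the closure, from 0 (fully open) to 1 (shut), set as the call begins (- or left out, the last holds). The fingers move at their own pace and stop on an object; the grip force is fixed at half the most. Time passes only in rows, so rows that repeat a pose let the fingers close. It gives the time, the measured TCP pose, the force and the opening at its end, in the units of the state.
- bot.state(): the state, without advancing time (a new reading comes with each control period).
- bot.snapshot(name): name is "scene" or "top" or "wrist"; returns the picture (420x560x3 uint8, blue, green, red); there is no depth.
- bot.camera_model(name): a dict with "mtx" (3x3 intrinsics, pixels), "R" (3x3) and "t" (3): a world point X has camera coordinates R X + t. Camera axes: x right, y down, z forward; pixel columns grow to the right and rows downward; lengths in m; the calibration is good to about 2 mm. A picture is of the moment at which its call begins: read the wrist's pose just before it. camera_model takes no time and is no camera call; for the wrist camera it gives the pose at the moment of the call.
- bot.finish_job(): hands the job in, once; it reports no verdict.
The state is a dict: "time": time; "joints": joint angles; "qvel": joint speeds; "joint_efforts": joint torques, N m; "ee_pos": TCP position; "tcp_rot": TCP orientation; "contact_force": force on the tool from outside, world axes, zero at the start; "torque": the same for the moment, N m; "grip_width": finger opening in m.
Only numpy, scipy, OpenCV 4.12 (cv2) and the standard library are available. Lean on these libraries where they do the work, as an engineer would, in place of code of your own. Each camera call takes 0.05 s, during which the arm holds its last target. There are 200 camera calls.

## Working session

There is one attempt and no reset: what is moved stays moved. The work goes in short steps, Python scripts to look and compute and a shell command to move; the robot and the scene stay as the last step left them, time stands still between calls to the robot, and variables do not carry over. Pictures are saved under pics/ and viewed, about 8 in all and at most 12, crops included, and the job is handed in when it is done.

```bash
mkdir -p pics; python3 - <<'E'
from workcell import bot
import cv2
s=bot.state();print(s)
for n in("scene","top"):
    im=bot.snapshot(n);cv2.imwrite(f"pics/{n}0.png",im)
    c=bot.camera_model(n);print(n,c)
E
```

```text
{'time': 0.0, 'joints': array([-1.28070256,  0.60015998, -0.00252154,  1.6001552 ,  0.00178279,
        0.94291503, -0.07982929]), 'qvel': array([ 2.22316122e-05, -2.02191280e-04,  8.83345382e-04,  1.05161415e-03,
       -3.40541506e-04,  4.93430406e-04,  1.49053464e-03]), 'joint_efforts': array([-7.00608825e-05, -7.76456809e+01,  1.56411991e+00, -2.58009964e+01,
        1.22326027e-02,  8.83760629e-03,  1.86056333e-06]), 'ee_pos': array([0.25985129, 0.67630394, 0.23038305]), 'tcp_rot': array([[-9.33482441e-01,  3.58622828e-01, -4.46616117e-04],
       [ 3.58623076e-01,  9.33481127e-01, -1.57326457e-03],
       [-1.47300874e-04, -1.62878170e-03, -9.99998663e-01]]), 'contact_force': array([-0.36613413,  0.35245787,  0.41156208]), 'torque': array([-0.00144704, -0.0100129 ,  0.01887712]), 'grip_width': 0.0855289003203073}
scene {'mtx': array([[519.54965709,   0.        , 274.98033753],
       [  0.        , 519.54965709, 211.40278083],
       [  0.        ,   0.        ,   1.        ]]), 'R': array([[ 2.87435120e-01,  9.57799677e-01,  9.11521715e-04],
       [ 7.57681283e-01, -2.26797326e-01, -6.11949383e-01],
       [-5.85918190e-01,  1.76586387e-01, -7.90896404e-01]]), 't': array([-0.0501435 , -0.39328183,  1.75173993])}
top {'mtx': array([[456.86390702,   0.        , 268.33027902],
       [  0.        , 456.86390702, 214.13147508],
       [  0.        ,   0.        ,   1.        ]]), 'R': array([[-0.02601007, -0.999637  , -0.00702391],
       [-0.98970336,  0.02673962, -0.14061383],
       [ 0.14075061,  0.00329422, -0.9900396 ]]), 't': array([-0.08825019,  0.58872016,  1.34278281])}
```

```bash
ls; python3 -c "
import cv2
cv2.imwrite('pics/topb.png',cv2.resize(cv2.imread('pics/top0.png'),(800,600),interpolation=2))"
```

```text
pics
```

View pics/topb.png

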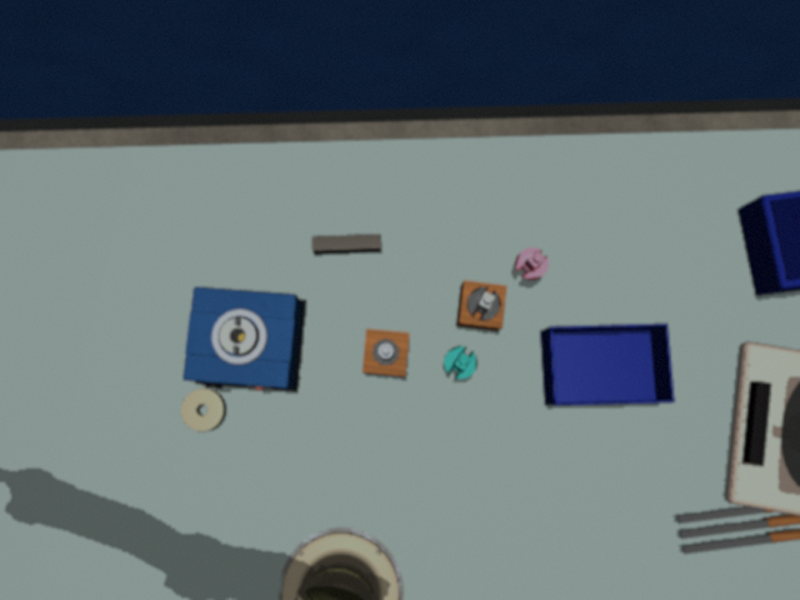

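View pics/scene0.png

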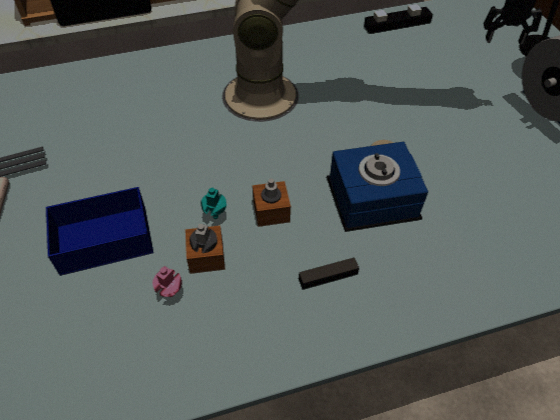

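The top view shows the slotted grey arbor in the rest at about (485,303) in the enlarged picture. The plain arbor is at (386,351) and the machine spindle at (239,337), with dark dogs above and below the bore, so their line runs roughly along world x. The scene view agrees.

```bash
cat > h.py <<'E'
from workcell import bot
import numpy as np, cv2
def ray(c,uv,z):
    R,t=np.array(c['R']),np.array(c['t']);o=-R.T@t
    d=R.T@np.linalg.solve(c['mtx'],[uv[0],uv[1],1.]);return o+d*(z-o[2])/d[2]
def pix(c,X):
    p=c['mtx']@(c['R']@np.array(X)+c['t']);return p[:2]/p[2]
def rel(X,s=None):
    "shift cm in tool axes from present TCP to X"
    s=s or bot.state();return s['tcp_rot'].T@(np.array(X)-s['ee_pos'])*100
def snap(n,f):
    c=bot.camera_model(n);im=bot.snapshot(n);cv2.imwrite('pics/'+f,im);return c,im
E
python3 - <<'E'
from h import *
im=cv2.imread('pics/top0.png');c=bot.camera_model('top')
for nm,uv,z in(('arbor spig',(487,297),.15),('arbor flange',(485,304),.084),('nose',(239,337),.135),('plain',(386,351),.13)):
    X=ray(c,np.array(uv)*.7,z);print(nm,X,rel(X))
s=bot.state();print(bot.camera_model('wrist'))
R=bot.camera_model('wrist')['R'];t=bot.camera_model('wrist')['t']
print('cam in tool',s['tcp_rot'].T@(-R.T@t-s['ee_pos']),'\n',s['tcp_rot'].T@R.T)
E
```

```text
arbor spig [ 0.58281073 -0.30714631  0.15      ] [-65.41443328 -80.21972418   8.16816969]
arbor flange [ 0.57840692 -0.3127418   0.084     ] [-65.20302477 -80.89108339  14.7690495 ]
nose [0.51880019 0.18103786 0.135     ] [-41.93167155 -36.94209717   9.6063033 ]
plain [ 0.48398825 -0.10703669  0.13      ] [-49.01288812 -65.08111     10.14530674]
{'mtx': array([[351.31069342,   0.        , 286.31228225],
       [  0.        , 351.31069342, 209.23375353],
       [  0.        ,   0.        ,   1.        ]]), 'R': array([[ 0.36000331,  0.93294703, -0.00273008],
       [ 0.89573669, -0.34482348,  0.28062886],
       [ 0.26087047, -0.10347275, -0.95981248]]), 't': array([-0.72348592, -0.03634259,  0.37975341])}
cam in tool [ 0.07062833 -0.00017821 -0.14222397] 
 [[-0.00148338 -0.95985805 -0.2804823 ]
 [ 0.99999795 -0.00103626 -0.00174242]
 [ 0.00138183 -0.2804843   0.95985762]]
```

```bash
python3 -m handwheel '{"travel":[[-41.9,-36.9,-1.5],[-41.9,-36.9,-1.5],[-41.9,-36.9,-1.5],[-41.9,-36.9,-1.5],[-41.9,-36.9,-1.5],[-41.9,-36.9,-1.5],[-41.9,-36.9,-1.5],[-41.9,-36.9,-1.5],[-41.9,-36.9,-1.5],[-41.9,-36.9,-1.5],[-41.9,-36.9,-1.5],[-41.9,-36.9,-1.5],[-41.9,-36.9,-1.5],[-41.9,-36.9,-1.5],[-41.9,-36.9,-1.5],[-41.9,-36.9,-1.5]],"dr":[[0,0,40],[0,0,40],[0,0,40],[0,0,40],[0,0,40],[0,0,40],[0,0,40],[0,0,40],[0,0,40],[0,0,40],[0,0,40],[0,0,40],[0,0,40],[0,0,40],[0,0,40],[0,0,40]]}' 0
python3 - <<'E'
from h import *
s=bot.state();print(s['joints'],s['qvel'],s['ee_pos'])
c,im=snap('wrist','w1.png')
import pickle;pickle.dump(c,open('w1.pkl','wb'))
X=[.579,-.311,.27];print(rel(X)); print(s['tcp_rot'])
E
```

```text
time: 1.7
ee_pos: [0.5181, 0.1838, 0.2461]
tcp_rot: [[-0.487, 0.873, -0.0], [0.873, 0.487, 0.0], [0.0, -0.0, -1.0]]
contact_force: [0.0, 0.3, -1.0]
grip_width: 0.0856
[-0.60863834  0.37674404  0.22444756  1.99718819 -0.11725571  0.78002572
  0.19282224] [ 0.00244401 -0.00112322  0.00656306 -0.00075995  0.00132865  0.00207415
  0.00406108] [0.51806726 0.18376088 0.24614309]
[-46.15672329 -18.75882282  -2.39379187]
[[-4.87052076e-01  8.73372820e-01 -4.39654167e-04]
 [ 8.73372825e-01  4.87052203e-01  2.44925691e-04]
 [ 4.28045971e-04 -2.64690436e-04 -9.99999873e-01]]
```

View pics/w1.png

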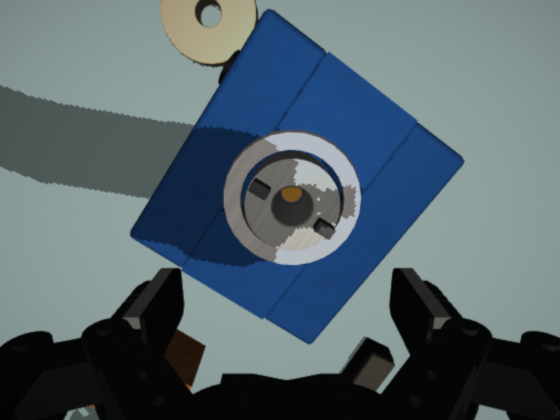

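The wrist view shows the spindle nose centred at about (293,207), the dark dogs at (260,188) and (325,229), and the brass plunger in the bore at (291,194). Next I fit these more precisely and move on to the arbor.

```bash
python3 - <<'E'
from h import *
import pickle
im=cv2.imread('pics/w1.png');c=pickle.load(open('w1.pkl','rb'))
cr=cv2.resize(im[125:275,215:370],None,fx=4,fy=4,interpolation=cv2.INTER_CUBIC)
cv2.imwrite('pics/w1c.png',cr)
g=cv2.cvtColor(im,cv2.COLOR_BGR2GRAY);m=(g<60).astype(np.uint8);hsv=cv2.cvtColor(im,cv2.COLOR_BGR2HSV)
m[(hsv[...,1]>120)]=0
n,l,st,ce=cv2.connectedComponentsWithStats(m)
for i in range(1,n):
    if st[i,4]>30 and 220<ce[i][0]<365 and 130<ce[i][1]<270: print(st[i],ce[i])
E
python3 -m handwheel '{"travel":[[-46.2,-18.8,-2.4],[-46.2,-18.8,-2.4],[-46.2,-18.8,-2.4],[-46.2,-18.8,-2.4],[-46.2,-18.8,-2.4],[-46.2,-18.8,-2.4],[-46.2,-18.8,-2.4],[-46.2,-18.8,-2.4],[-46.2,-18.8,-2.4],[-46.2,-18.8,-2.4],[-46.2,-18.8,-2.4],[-46.2,-18.8,-2.4],[-46.2,-18.8,-2.4],[-46.2,-18.8,-2.4]],"dr":[[0,0,40],[0,0,40],[0,0,40],[0,0,40],[0,0,40],[0,0,40],[0,0,40],[0,0,40],[0,0,40],[0,0,40],[0,0,40],[0,0,40],[0,0,40],[0,0,40]]}'
python3 - <<'E'
from h import *
import pickle
s=bot.state();print(s['joints'],s['ee_pos'])
c,im=snap('wrist','w2.png');pickle.dump(c,open('w2.pkl','wb'))
E
```

```text
[252 151  76  28 427] [287.81733021 158.44262295]
[249 178  22  22 289] [259.55017301 188.58131488]
[337 186   7  36  70] [340.97142857 203.54285714]
[272 189  41  37 994] [291.87525151 208.90342052]
[241 191   9  37  66] [243.46969697 210.84848485]
[313 217  21  15 153] [321.30718954 224.35294118]
time: 3.15
ee_pos: [0.5788, -0.311, 0.2702]
tcp_rot: [[0.188, 0.982, -0.0], [0.982, -0.188, 0.001], [0.001, -0.0, -1.0]]
contact_force: [0.5, 0.2, 0.4]
grip_width: 0.0855
[ 0.1146424   0.50842496  0.44898137  1.74343446 -0.26373028  0.95019592
  0.47939055] [ 0.57875582 -0.31101898  0.27017189]
```

View pics/w1c.png

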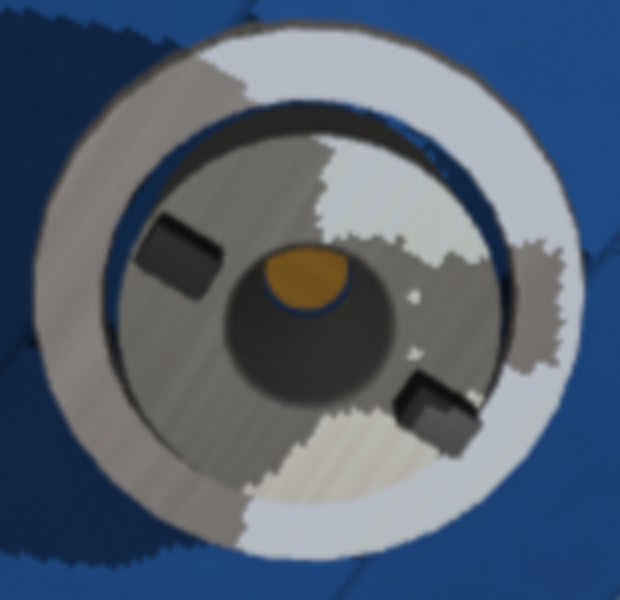

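View pics/w2.png

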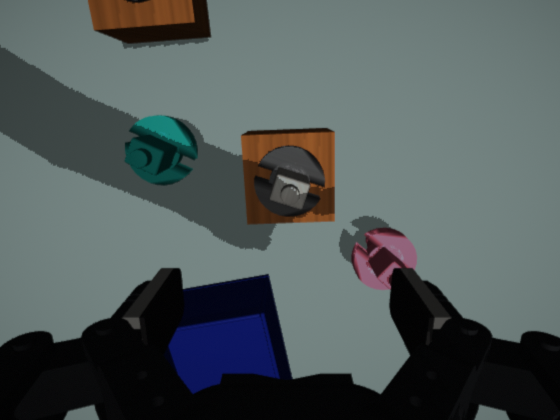

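The crop shows the bore mouth at crop (309,325), the left dog's top at (176,263) and the right dog's top at (443,422). The second wrist view shows the slotted grey arbor in its rest at (290,188), with the slots running left to right, so the grasp needs a turn of about 90°. The teal and pink look-alikes stand close by.

```bash
python3 - <<'E'
from h import *
import pickle
c=pickle.load(open('w1.pkl','rb'))
f=lambda u,v,x0,y0,k:((u+.5)/k-.5+x0,(v+.5)/k-.5+y0)
print('nose',ray(c,f(309.5,325,215,125,4),.135))
a=ray(c,f(176,263,215,125,4),.147);b=ray(c,f(443,422,215,125,4),.147)
print(a,b,(a+b)/2,np.linalg.norm(a-b),np.degrees(np.arctan2(*(a-b)[1::-1])))
im=cv2.imread('pics/w2.png')
cr=cv2.resize(im[120:230,235:345],None,fx=5,fy=5,interpolation=cv2.INTER_CUBIC)
cr=np.clip(cr.astype(float)*1.6,0,255).astype(np.uint8)
cv2.imwrite('pics/w2c.png',cr)
E
```

```text
nose [0.52218708 0.18496439 0.135     ]
[0.49426452 0.18630447 0.147     ] [0.55062162 0.18366103 0.147     ] [0.52244307 0.18498275 0.147     ] 0.0564190603084353 177.31449844781187
```

View pics/w2c.png

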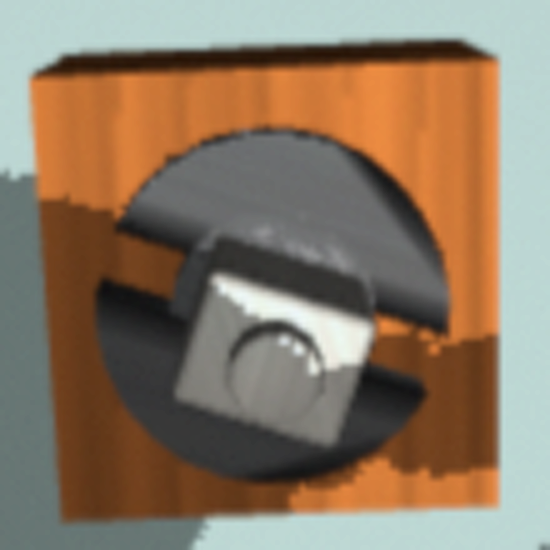

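```bash
python3 - <<'E'
from h import *
import pickle
c=pickle.load(open('w2.pkl','rb'))
f=lambda u,v:((u+.5)/5-.5+235,(v+.5)/5-.5+120)
P=[ray(c,f(*p),.124) for p in[(212,272),(377,322),(338,447),(175,397)]]
ctr=sum(P)/4;print('barrel top',ctr,[np.linalg.norm(P[i]-P[(i+1)%4]) for i in range(4)])
e1=P[1]-P[0];e2=P[2]-P[3];an=lambda e:np.degrees(np.arctan2(e[1],e[0]));print('x angle',an(e1),an(e2), an(P[2]-P[1]),an(P[3]-P[0]))
print('flange',ray(c,f(273,305.5),.084))
s=bot.state();print('tool x,y angle',an(s['tcp_rot'][:,0]),an(s['tcp_rot'][:,1]))
print(rel([ctr[0],ctr[1],.15]))
E
```

```text
barrel top [ 0.58230779 -0.30980482  0.124     ] [np.float64(0.02886468861013863), np.float64(0.022715225003901284), np.float64(0.029145145475352376), np.float64(0.02242784487172069)]
x angle -28.01731079091581 -28.57529474194897 -116.93521070659136 -117.63435193304751
flange [ 0.58230644 -0.30869457  0.084     ]
tool x,y angle 79.13719030290152 -10.862805073548623
[ 0.19404136  0.32348018 12.02866005]
```

```bash
python3 -m handwheel '{"travel":[[0.24,0.31,3],[0.24,0.31,6],[0.24,0.31,9],[0.24,0.31,11],[0.24,0.31,12],[0.24,0.31,12],[0.24,0.31,12],[0.24,0.31,12],[0.24,0.31,12],[0.24,0.31,12],[0.24,0.31,12],[0.24,0.31,14],[0.24,0.31,16],[0.24,0.31,17.5],[0.24,0.31,18],[0.24,0.31,18]],"dr":[[0,0,-73],[0,0,-73],[0,0,-73],[0,0,-73],[0,0,-73],[0,0,-73],[0,0,-73],[0,0,-73],[0,0,-73],[0,0,-73],[0,0,-73],[0,0,-73],[0,0,-73],[0,0,-73],[0,0,-73],[0,0,-73]]}'
python3 - <<'E'
from h import *
s=bot.state();print(s['joints'],s['ee_pos'],s['contact_force'],np.degrees(np.arctan2(s['tcp_rot'][1,1],s['tcp_rot'][0,1])))
c,im=snap('wrist','w3.png')
E
```

```text
time: 4.8
ee_pos: [0.5816, -0.3111, 0.0896]
tcp_rot: [[-0.883, 0.47, -0.001], [0.47, 0.883, 0.0], [0.001, -0.0, -1.0]]
contact_force: [-0.1, -0.8, 0.8]
grip_width: 0.0855
[ 0.38968743  0.68834801  0.02398235  1.86289252 -0.02716093  0.5919078
  1.51229478] [ 0.58157844 -0.31108082  0.0896246 ] [-0.14664393 -0.84142777  0.82881255] 61.96674172923636
```

View pics/w3.png

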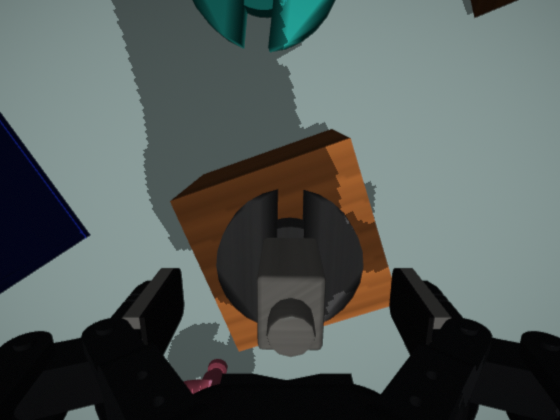

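The jaws straddle the barrel squarely: the barrel is at column 291 and the pads centre on 286. I shift 1.5 mm and close.

```bash
python3 -m handwheel '{"travel":[[0,0.15,0],[0,0.15,0],[0,0.15,0]],"dr":[[0,0,0],[0,0,0],[0,0,0]]}' && python3 -m handwheel '{"travel":[[0,0,0],[0,0,0],[0,0,0],[0,0,0],[0,0,0],[0,0,0],[0,0,0],[0,0,0],[0,0,0],[0,0,0]],"dr":[[0,0,0],[0,0,0],[0,0,0],[0,0,0],[0,0,0],[0,0,0],[0,0,0],[0,0,0],[0,0,0],[0,0,0]]}' 1
```

```text
time: 5.15
ee_pos: [0.5828, -0.3102, 0.091]
tcp_rot: [[-0.883, 0.47, 0.001], [0.47, 0.883, -0.0], [-0.001, 0.0, -1.0]]
contact_force: [-0.2, -0.2, 0.2]
grip_width: 0.0855
time: 6.15
ee_pos: [0.5825, -0.3101, 0.0905]
tcp_rot: [[-0.883, 0.47, 0.0], [0.47, 0.883, -0.0], [-0.0, 0.0, -1.0]]
contact_force: [-0.3, 0.3, 3.9]
grip_width: 0.023
```

```bash
python3 -m handwheel '{"travel":[[0,0,-0.5],[0,0,-1.5],[0,0,-3],[0,0,-5],[0,0,-7],[0,0,-9],[0,0,-11.5],[0,0,-14],[0,0,-16],[0,0,-18],[0,0,-19],[0,0,-19],[0,0,-19]],"dr":[[0,0,0],[0,0,0],[0,0,0],[0,0,0],[0,0,0],[0,0,0],[0,0,0],[0,0,0],[0,0,0],[0,0,0],[0,0,0],[0,0,0],[0,0,0]]}'
python3 - <<'E'
from h import *
s=bot.state();print(s['contact_force'],s['grip_width'],rel([.5223,.185,.26]))
c,im=snap('wrist','w4.png')
E
```

```text
time: 7.45
ee_pos: [0.582, -0.3099, 0.2799]
tcp_rot: [[-0.883, 0.47, -0.001], [0.47, 0.883, 0.0], [0.001, -0.0, -1.0]]
contact_force: [-0.7, -0.1, -4.1]
grip_width: 0.0235
[-0.65146803 -0.06662426 -4.10778406] 0.023514110654417074 [28.51269172 40.88505777  2.00740236]
```

View pics/w4.png

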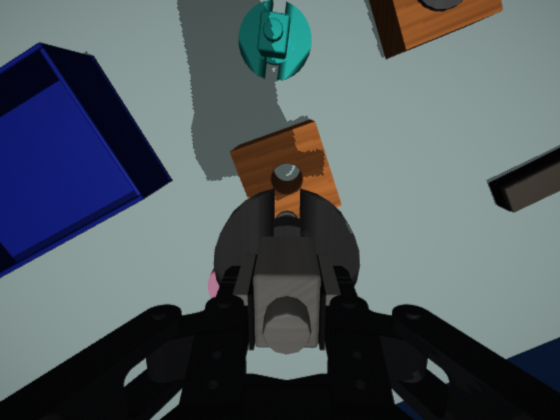

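The arbor is held clear of its rest, level in the jaws; the stud tip is visible at (287,178). Next I check its offset from the TCP in the hand.

```bash
python3 - <<'E'
from h import *
im=cv2.imread('pics/w4.png');c=bot.camera_model('wrist');s=bot.state()
T=lambda x,y,z:pix(c,s['ee_pos']+s['tcp_rot']@np.array([x,y,z]))
a=np.linspace(0,2*np.pi,72)
for n,r,z in(('stud bottom',.0065,.0735),('stud chamf',.0075,.0725),('flange bot',.034,.0205),('flange top',.034,.0065),('spigot',.008,-.0455)):
    p=np.array([T(r*np.cos(t),r*np.sin(t),z) for t in a]);print(n,p.min(0).round(1),p.max(0).round(1))
print('barrel top',[T(x,y,-.0335).round(1) for x,y in((.015,.012),(.015,-.012),(-.015,.012),(-.015,-.012))])
print(im[150:200:2,287].sum(1)); print(im[178,262:312:2].sum(1))
cv2.imwrite('pics/w4c.png',cv2.resize(np.clip(im[150:370,200:375]*2.,0,255).astype(np.uint8),None,fx=2.7,fy=2.7,interpolation=cv2.INTER_CUBIC))
E
```

```text
stud bottom [276.9 210.8] [297.  229.9]
stud chamf [275.3 209.8] [298.6 231.9]
flange bot [219.1 187. ] [355.  312.9]
flange top [213.5 194.1] [360.7 329. ]
spigot [262.2 314.1] [312.1 357. ]
barrel top [array([322.2, 276.2]), array([251.9, 276.3]), array([320. , 350.6]), array([254.3, 350.6])]
[166 161 155 147 146 145 151 250 258 255 257 267 433 277 256 211  64  60
  64  60  66  64 125 292 316]
[143 143 143 143 116  49  51  50 102 220 251 256 256 257 254 246 162  67
  59  57 136 294 292 297 295]
```

View pics/w4c.png

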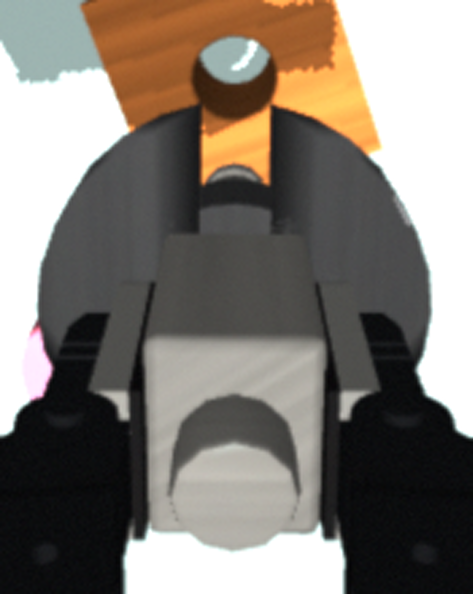

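```bash
python3 -m handwheel '{"travel":[[1,1.5,0],[3,4.5,0],[6,8.6,0],[8.8,12.7,0],[11.7,16.8,0],[14.5,20.9,0],[17.4,25,0],[20.3,29,0],[23.1,33.1,0],[25.9,37.2,0],[27.5,39.4,0],[28.2,40.5,0.5],[28.5,40.9,1],[28.5,40.9,1.5],[28.5,40.9,2],[28.5,40.9,2],[28.5,40.9,2],[28.5,40.9,2]],"dr":[[0,0,-2],[0,0,-4],[0,0,-6],[0,0,-8],[0,0,-10],[0,0,-13],[0,0,-16],[0,0,-19],[0,0,-22],[0,0,-24],[0,0,-25.3],[0,0,-25.3],[0,0,-25.3],[0,0,-25.3],[0,0,-25.3],[0,0,-25.3],[0,0,-25.3],[0,0,-25.3]]}'
python3 - <<'E'
from h import *
s=bot.state();print(s['joints'],s['contact_force'],s['grip_width'],rel([.5223,.185,.21]),s['tcp_rot'])
for n in('wrist','scene'):
    c,im=snap(n,n+'5.png')
E
```

```text
time: 9.3
ee_pos: [0.5233, 0.1842, 0.2605]
tcp_rot: [[-0.999, 0.049, 0.0], [0.049, 0.999, 0.0], [-0.0, 0.0, -1.0]]
contact_force: [-0.4, 0.4, -4.3]
grip_width: 0.0234
[-0.31199995  0.36649026 -0.1738424   1.95283124  0.08441803  0.82874131
  0.99060724] [-0.41155149  0.40043157 -4.28741977] 0.023443806720044105 [0.10212686 0.07324588 5.04928022] [[-9.98820103e-01  4.85617616e-02  3.95676756e-04]
 [ 4.85617712e-02  9.98820181e-01  1.45542047e-05]
 [-3.94503151e-04  3.37517964e-05 -9.99999922e-01]]
```

View pics/wrist5.png

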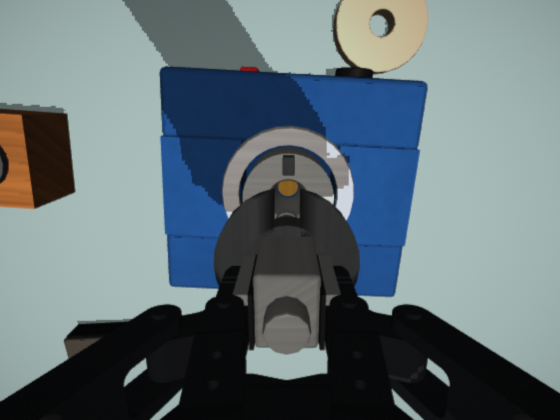

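The wrist view shows the rear dog at (289,164), in line with the arbor's slot at column 287, and the shank over the bore. I descend into the mouth while checking force.

```bash
python3 -m handwheel '{"travel":[[0.1,0.07,1],[0.1,0.07,2.5],[0.1,0.07,4],[0.1,0.07,5],[0.1,0.07,5.5],[0.1,0.07,6],[0.1,0.07,6.5],[0.1,0.07,7],[0.1,0.07,7.5],[0.1,0.07,8],[0.1,0.07,8]],"dr":[[0,0,0],[0,0,0],[0,0,0],[0,0,0],[0,0,0],[0,0,0],[0,0,0],[0,0,0],[0,0,0],[0,0,0],[0,0,0]]}'
python3 - <<'E'
from h import *
s=bot.state();print(s['contact_force'],s['torque'])
c,im=snap('wrist','wrist6.png')
c,im=snap('scene','scene6.png')
cv2.imwrite('pics/s6c.png',cv2.resize(im[90:240,310:460],None,fx=4,fy=4,interpolation=cv2.INTER_CUBIC))
E
```

```text
time: 10.5
ee_pos: [0.5217, 0.1855, 0.1797]
tcp_rot: [[-0.999, 0.047, -0.001], [0.047, 0.999, -0.0], [0.001, -0.0, -1.0]]
contact_force: [-0.5, 0.4, -3.4]
grip_width: 0.0233
[-0.50382638  0.44051411 -3.36189543] [ 0.01163659 -0.01952415 -0.00536149]
```

View pics/wrist6.png

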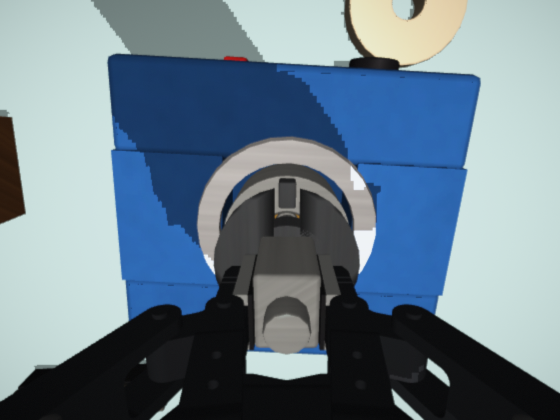

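The shank is free in the bore and the dog sits central in the slot. I approach the dog tops in small steps.

```bash
python3 -m handwheel '{"travel":[[0,0,0.4],[0,0,0.8],[0,0,1.0],[0,0,1.05],[0,0,1.1],[0,0,1.15],[0,0,1.2],[0,0,1.2]],"dr":[[0,0,0],[0,0,0],[0,0,0],[0,0,0],[0,0,0],[0,0,0],[0,0,0],[0,0,0]]}'; python3 -m handwheel '{"travel":[[0,0,0.05],[0,0,0.1],[0,0,0.1],[0,0,0.1]],"dr":[[0,0,0],[0,0,0],[0,0,0],[0,0,0]]}'
```

```text
time: 11.4
ee_pos: [0.522, 0.1856, 0.1683]
tcp_rot: [[-0.999, 0.047, 0.0], [0.047, 0.999, 0.0], [-0.0, 0.0, -1.0]]
contact_force: [-0.9, -0.3, -2.9]
grip_width: 0.0233
time: 11.8
ee_pos: [0.522, 0.1856, 0.1673]
tcp_rot: [[-0.999, 0.047, 0.0], [0.047, 0.999, 0.0], [-0.0, 0.0, -1.0]]
contact_force: [-0.1, 0.2, -3.1]
grip_width: 0.023
```

```bash
python3 -m handwheel '{"travel":[[0,0,0.05],[0,0,0.1],[0,0,0.1],[0,0,0.1]],"dr":[[0,0,0],[0,0,0],[0,0,0],[0,0,0]]}';  python3 -m handwheel '{"travel":[[0,0,0.05],[0,0,0.1],[0,0,0.1],[0,0,0.1]],"dr":[[0,0,0],[0,0,0],[0,0,0],[0,0,0]]}'
```

```text
time: 12.2
ee_pos: [0.522, 0.1856, 0.1663]
tcp_rot: [[-0.999, 0.047, -0.0], [0.047, 0.999, -0.0], [0.0, -0.0, -1.0]]
contact_force: [-0.3, -0.4, -4.7]
grip_width: 0.0232
time: 12.6
ee_pos: [0.522, 0.1856, 0.1653]
tcp_rot: [[-0.999, 0.047, 0.0], [0.047, 0.999, 0.0], [-0.0, 0.0, -1.0]]
contact_force: [-0.1, 0.5, -4.3]
grip_width: 0.0235
```

No contact 2 mm past the nominal dog tops, so the slots seem to be over the dogs. I go a little lower and feel the dog flanks with a gentle turn.

```bash
python3 -m handwheel '{"travel":[[0,0,0.05],[0,0,0.1],[0,0,0.15],[0,0,0.15],[0,0,0.15]],"dr":[[0,0,0],[0,0,0],[0,0,0],[0,0,0],[0,0,0]]}';  for a in 1 2 ; do :; done; python3 -m handwheel '{"travel":[[0,0,0],[0,0,0],[0,0,0],[0,0,0]],"dr":[[0,0,1],[0,0,2],[0,0,3],[0,0,3]]}'; python3 -c "
from h import *
print(bot.state()['torque'])"; python3 -m handwheel '{"travel":[[0,0,0],[0,0,0],[0,0,0],[0,0,0],[0,0,0],[0,0,0],[0,0,0]],"dr":[[0,0,-1],[0,0,-2],[0,0,-3],[0,0,-4],[0,0,-5],[0,0,-6],[0,0,-6]]}'; python3 -c "
from h import *
print(bot.state()['torque'])"
```

```text
time: 13.1
ee_pos: [0.5219, 0.1856, 0.1638]
tcp_rot: [[-0.999, 0.047, -0.0], [0.047, 0.999, -0.0], [0.0, -0.0, -1.0]]
contact_force: [-0.7, -0.1, -2.9]
grip_width: 0.0236
time: 13.5
ee_pos: [0.522, 0.1854, 0.1638]
tcp_rot: [[-0.995, 0.1, 0.0], [0.1, 0.995, -0.0], [-0.0, -0.0, -1.0]]
contact_force: [0.3, -0.8, -3.1]
grip_width: 0.0233
[-0.29788124 -0.07955062  0.04073612]
time: 14.2
ee_pos: [0.522, 0.1854, 0.1638]
tcp_rot: [[-1.0, -0.005, -0.0], [-0.005, 1.0, -0.0], [0.0, -0.0, -1.0]]
contact_force: [0.1, -0.7, -3.7]
grip_width: 0.0231
[-0.11650141  0.02112961 -0.17908595]
```

Flank torque of about 0.18 N·m on the positive world turn confirms the dogs are in the slots. I centre again and push home steadily.

```bash
python3 -m handwheel '{"travel":[[0,0,0],[0,0,0],[0,0,0.05],[0,0,0.1],[0,0,0.15],[0,0,0.2],[0,0,0.25],[0,0,0.3],[0,0,0.35],[0,0,0.4],[0,0,0.4]],"dr":[[0,0,2],[0,0,3.3],[0,0,3.3],[0,0,3.3],[0,0,3.3],[0,0,3.3],[0,0,3.3],[0,0,3.3],[0,0,3.3],[0,0,3.3],[0,0,3.3]]}'; python3 -c "
from h import *
print(bot.state()['torque'])"
```

```text
time: 15.3
ee_pos: [0.5221, 0.1857, 0.1606]
tcp_rot: [[-0.999, 0.053, 0.001], [0.053, 0.999, 0.0], [-0.001, 0.0, -1.0]]
contact_force: [-2.0, -0.3, 6.7]
grip_width: 0.0233
[-0.16223875  0.62234691  0.01940066]
```

```bash
python3 -m handwheel '{"travel":[[0,0,0.05],[0,0,0.1],[0,0,0.15],[0,0,0.2],[0,0,0.25],[0,0,0.3],[0,0,0.35],[0,0,0.35]],"dr":[[0,0,0],[0,0,0],[0,0,0],[0,0,0],[0,0,0],[0,0,0],[0,0,0],[0,0,0]]}'; python3 -c "
from h import *
print(bot.state()['torque'])"
```

```text
time: 16.1
ee_pos: [0.5222, 0.1857, 0.1571]
tcp_rot: [[-0.999, 0.053, 0.001], [0.053, 0.999, 0.0], [-0.001, 0.0, -1.0]]
contact_force: [-2.2, -1.1, 7.3]
grip_width: 0.0233
[-0.1795232   0.51697757 -0.02247559]
```

```bash
python3 -m handwheel '{"travel":[[0,0,0.03],[0,0,0.06],[0,0,0.09],[0,0,0.12],[0,0,0.12]],"dr":[[0,0,0],[0,0,0],[0,0,0],[0,0,0],[0,0,0]]}'; python3 -m handwheel '{"travel":[[0,0,0.03],[0,0,0.06],[0,0,0.06]],"dr":[[0,0,0],[0,0,0],[0,0,0]]}'
```

```text
time: 16.6
ee_pos: [0.5223, 0.1857, 0.156]
tcp_rot: [[-0.999, 0.053, 0.001], [0.053, 0.999, 0.0], [-0.001, 0.0, -1.0]]
contact_force: [-1.8, -0.8, 8.4]
grip_width: 0.0234
time: 16.9
ee_pos: [0.5223, 0.1857, 0.1555]
tcp_rot: [[-0.999, 0.053, 0.001], [0.053, 0.999, 0.0], [-0.001, 0.0, -1.0]]
contact_force: [-1.7, -0.7, 9.2]
grip_width: 0.0231
```

```bash
python3 -m handwheel '{"travel":[[0,0,0.03],[0,0,0.06],[0,0,0.06]],"dr":[[0,0,0],[0,0,0],[0,0,0]]}'; python3 -m handwheel '{"travel":[[0,0,0.03],[0,0,0.06],[0,0,0.06]],"dr":[[0,0,0],[0,0,0],[0,0,0]]}'
```

```text
time: 17.2
ee_pos: [0.5223, 0.1857, 0.1554]
tcp_rot: [[-0.999, 0.053, 0.001], [0.053, 0.999, 0.0], [-0.001, 0.0, -1.0]]
contact_force: [-4.8, -1.4, 14.7]
grip_width: 0.0236
time: 17.5
ee_pos: [0.5223, 0.1857, 0.1554]
tcp_rot: [[-0.999, 0.053, 0.002], [0.053, 0.999, 0.0], [-0.002, 0.0, -1.0]]
contact_force: [-6.4, -1.0, 21.0]
grip_width: 0.023
```

There's a firm stop at TCP z 0.1554, which is the predicted home. I relax the push, open and retreat.

```bash
python3 -m handwheel '{"travel":[[0,0,-0.05],[0,0,-0.1],[0,0,-0.1]],"dr":[[0,0,0],[0,0,0],[0,0,0]]}'; python3 -m handwheel '{"travel":[[0,0,0],[0,0,0],[0,0,0],[0,0,0],[0,0,0],[0,0,0],[0,0,0],[0,0,-1],[0,0,-3],[0,0,-6],[0,0,-9],[0,0,-11],[0,0,-11],[0,0,-11]],"dr":[[0,0,0],[0,0,0],[0,0,0],[0,0,0],[0,0,0],[0,0,0],[0,0,0],[0,0,0],[0,0,0],[0,0,0],[0,0,0],[0,0,0],[0,0,0],[0,0,0]]}' 0
python3 - <<'E'
from h import *
c,im=snap('wrist','w7.png');s=bot.state()
T=lambda x,y,z:pix(c,[.5222+x,.1855+y,z]).round(1)
a=np.linspace(0,6.283,73)
for h in(0,.003):
  for n,r,z in(('flange top',.034,.149+h),('spigot',.008,.201+h)):
    p=np.array([T(r*np.cos(t),r*np.sin(t),z) for t in a]);print(h,n,p.min(0),p.max(0))
_,sc=snap('scene','s7.png')
k=lambda x:cv2.resize(x,(400,400),interpolation=cv2.INTER_CUBIC)
cv2.imwrite('pics/c7.png',np.hstack([k(im[120:320,190:390]),k(sc[120:220,330:430])]))
E
```

```text
time: 17.8
ee_pos: [0.5223, 0.1857, 0.1554]
tcp_rot: [[-0.999, 0.053, 0.001], [0.053, 0.999, 0.0], [-0.001, 0.0, -1.0]]
contact_force: [-2.1, -1.6, 9.0]
grip_width: 0.0234
time: 19.2
ee_pos: [0.522, 0.1856, 0.2649]
tcp_rot: [[-0.999, 0.053, 0.001], [0.053, 0.999, 0.0], [-0.001, 0.0, -1.0]]
contact_force: [-0.1, 0.5, -0.3]
grip_width: 0.0855
0 flange top [242.6 158.9] [331.9 245. ]
0 spigot [274.5 213.5] [300.3 237.9]
0.003 flange top [242.1 159.5] [332.4 246.5]
0.003 spigot [274.4 214.9] [300.5 239.6]
```

View pics/c7.png

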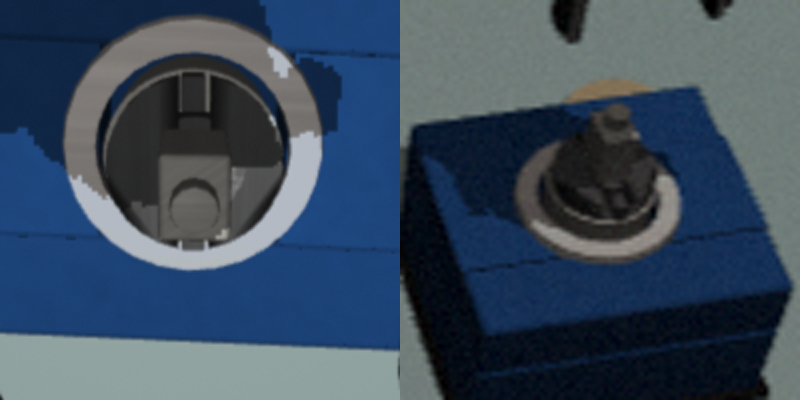

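Both dogs sit centrally in the slots, the flange covers the nose with no gap visible, and the gripper is clear. I hand in.

```bash
python3 -c "
from workcell import bot
print(bot.finish_job())"
```

```text
the job is handed in; nothing more can be done
None
```

The slotted arbor is in the spindle of the blue machine and appears fully home. I let go of it, moved the gripper clear and handed the job in at about 19.3 s. No verdict was reported.

- **Dogs:** the slots were already lined up with the dogs from the camera measurement, so the arbor slid over them without ever resting on their tops. A gentle ±3° turn then met their sides. The resistance was clear one way (0.18 N·m) and slight the other.
- **Pushing home:** the plunger took about 11–13 N over its stroke. The arbor then stopped firmly at tool height 0.1554 m, against 0.1555 m predicted. The push reached about 25 N with the arbor's weight counted, well under the 45 N limit. There was up to 6 N of side force at the stop, and it dropped to about 2 N when I eased off.
- **Last look:** both dogs sit centrally in the slots, the flange shows no visible gap on the nose, and the gripper is open and about 11 cm above.

One check disagreed slightly: while the arbor was held, the wrist picture hinted at about 1 mm of offset or a slight tilt. I put that down to camera calibration, and the depth it stopped at and the last picture gave no sign of it. I touched nothing else. The last pictures covered the machine up close, so I did not look over the whole table again.

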